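Pack out a clamping fixture with shims and hold it shut

ROBOT

A 6-joint arm with a two-finger parallel gripper is mounted at the origin on a cart in front of the work surface, level with it; the furniture and walls round the work are solid. World frame = base frame: x ahead of the robot, y to its left, z up, the work surface at z = 0. Lengths are in m, angles in rad, forces in N, time in s.
With the tool pointing down it reaches from about 0.35 to 0.975 m from the base axis. Payload 4.9 kg.
Tool frame: the origin (TCP) lies midway between the tips of the shut fingers; the grasp point (between the pads) lies 19 mm behind it; z points along the fingers, y is the direction in which the jaws open and shut (so a half turn about z gives the same grasp; the last joint's range is limited). The gripper opens to 85 mm and grips with 20 to 120 N. Pads are 22 mm wide; open, the fingers measure 114 mm over their backs; the gripper's body (76 mm by 85 mm) begins 54 mm behind the grasp point. The pads swing forward as they close: fully open they stand 13 mm farther back than shut.
Start: joints at [-1.243, 0.053, 1.613, -0, 1.476, -0.119], TCP at [0.27, -0.564, 0.231] pointing down, gripper open.
Joint ranges: [-3.01, 3.01], [-1.01, 2.22], [0.06, 2.58], [-1.02, 4.17], [0.09, 2.62], [-3.14, 3.14]. Speed limits (rad/s): [2.57, 2.57, 3.14, 3.14, 3.14, 3.14].

INTERFACE

Orientations are given as a unit quaternion [w, x, y, z].
In Python, from plant import state, grab_frame, camera_params, job_done, boxes_of gives the robot as it stands.
- The arm moves only by the tool step_arm, never from a script. Its argument "steps" is a list of rows, each a list of 4 numbers: the shift along the tool's x, y, z in mm, then the turn about the tool's z in degrees. A call has 1 to 8 rows; each row shifts and turns the pose as measured when the row begins, along the tool's axes as they then stand; what a row does not reach is not made up. A row lasts 1/10 s, in which the tool goes at most 50 mm and 8.59 degrees, less where a joint would pass 70% of its speed; a pose out of reach is approached as far as the arm can. A call is refused whole if a number of a shift passes 50 or a number of a turn 8.59, either way. A call with a gripper value outside its range is refused whole. "claw" is the opening in per cent of the stroke, from 0 (shut) to 100 (fully open), set as the call begins (left out, the last holds). The fingers move at their own pace and stop on an object; the grip force is fixed at half the most. Time passes only in rows, so rows that do not move let the fingers close. It gives the time, the measured TCP pose, the force and the opening at its end, in the units of the state.
- state(): the state, without advancing time (a new reading comes with each control period).
- grab_frame(name): name is "side" or "top"; returns (picture, depth): 480x640x3 uint8, red, green, blue; 480x640 float32, m along the optical axis (not along the pixel's ray), 0 where there is no reading.
- camera_params(name): a dict with "mtx" (3x3 intrinsics, pixels), "extrinsics" (4x4, takes a point from camera to world coordinates). Camera axes: x right, y down, z forward; pixel columns grow to the right and rows downward; lengths in m; the calibration is good to about 2 mm. A picture is of the moment at which its call begins. camera_params takes no time and is no camera call.
- job_done(): hands the job in, once; it reports no verdict.
Trained networks look in the newest picture that a camera, given by its name, has taken for a name from the list of things; names that differ only in an ending like _2 or _b are one class to them, and where a whole thing is asked for, a point or a joint stands for the part that bears it (a point fixed in the world has none). Each returns a list of dicts, best first, with "p" (0 to 1); they miss things now and then, are a little off and sometimes report something else, mostly with a low value. They report only what shows in the picture. A call takes as long as a camera call. They do not tell look-alikes from the thing itself.
- boxes_of(camera, label): "box" ([left, top, width, height] in pixels, round what is visible of it).
The state is a dict: "time": time; "joint_pos": joint angles; "joint_vel": joint speeds; "joint_efforts": joint torques, N m; "tool_pos": TCP position; "tool_rot": TCP orientation; "contact_force": force on the tool from outside, world axes, zero at the start; "ft_torque": the same for the moment, N m; "gripper_width": opening from 0.0 (shut) to 1.0 (fully open).
Only numpy, scipy, OpenCV 4.12 (cv2) and the standard library are available. Lean on these libraries where they do the work, as an engineer would, in place of code of your own. Each camera call takes 0.05 s, during which the arm holds its last target. There are 200 camera calls.

TASK

The movement holder in the clamping fixture is too short to be clamped: the pusher meets its stop pins before it reaches it. Take shims from the wooden rack and stand them one beside another in the gap between pusher and movement holder, only as many as it takes until the pusher pinches the stack against the movement holder and the back stop before its stroke runs out; the spare shims stay in the rack, and the bottle and watch cases stay where they are. Finish holding: keep hold of the pusher and keep it pressed firmly against the stack, without letting go.

Things in the scene. Friction and masses are not known exactly. Their poses are not given: they have to be found in the camera images.
- fixture: fixed aluminium bed, 220 mm long (its x) by 72 mm wide (y) by 12 mm thick, lying on the worktop. Origin: centre of its underside; x points from the pusher to the back stop. On it two rails 5 mm thick, 12 mm high (top 24 mm above the worktop), 45 mm apart inside, run along x either side of the middle line; parts stand between them on the bed's top, z = 12 mm
- pusher: dark steel block 60 mm long (x), 36 wide, 30 high, sliding along the fixture's x between the rails, with about 1.5 N friction; stays where left. Origin: centre of its underside, axes as the fixture's. Stroke 40 mm: fully back its origin is at x = -70 mm in the fixture's frame, with the stroke used up (stop pins) at -30 mm. Starts within 3 mm of fully back
- pusher_face (a point): middle of the pusher's flat front face (30 mm ahead of the pusher's origin), 15 mm above the bed's top; at x = -40 mm in the fixture's frame when fully back, 0 when the stroke is used up
- pusher_post (a point): middle of the top end of the square steel post by which the pusher is held: 16 x 16 mm, upright, sides square to the pusher's x and y, axis 42 mm behind the pusher's front face. It rises from 46 mm to 80 mm above the worktop (this point: 80 mm); stop pins nearby reach 32 mm up
- stop: fixed dark steel back stop on the bed, 24 mm long (x) by 36 mm wide by 24 mm high, with a round knob on top (height 38 mm in all). Origin: centre of its underside; its front face is 12 mm from the origin towards -x. Where along the bed it is locked differs each time
- movement_holder: small loose light grey movement holder, a solid block 28 mm long (x), 23 wide, 17 high, standing on the bed between the rails just in front of the back stop. Origin: centre of its underside. The gap from it to the fully drawn back pusher is 50 to 70 mm; it takes two or three shims to close it within the stroke
- rack: fixed light wooden rack 146 mm long (x), 52 mm wide, 15 mm high, with four cross slots 14 mm wide at x = -45, -15, 15, 45 mm, one shim in each. Origin: centre of the underside; slot floor 6 mm above the worktop
- shim_1: one of four identical steel shims standing in the rack: body 10 mm thick (its x), 36 wide (y), 30 high, with a central grip tab 16 mm wide (y), 10 thick, 26 high on top (56 mm in all). Origin: centre of the underside; z up. 90 g. Grip the tab from above across its 16 mm width; set shims some 10 mm apart first, so that the fingers clear the neighbouring tab, then the pusher closes them up
- shim_2: the same as shim_1, in another slot of the rack
- shim_3: the same as shim_1, in another slot of the rack
- shim_4: the same as shim_1, in another slot of the rack
- oil_bottle: bystander: small amber bottle with white cap, 31 mm across, 60 mm high; origin at the underside
- gold_case: bystander: gold watch head, 34 x 25 x 10 mm; origin at the underside
- chrono_case: bystander: round grey watch case with black dial, 37 mm across, 10 mm high; origin at the underside
Not all that is in view belongs to the job. What is shaped like the shim_1 but purple is not meant.

How it is judged:
By the outcome, as a careful person would: the job done as asked, in the order asked, and still so for the second after the job is handed in, while the arm keeps its last pose, push and grip.
It also fails if it takes over 72 s, if anything falls off the work surface, if the arm or the gripper's body presses on something with over 40 N, if the wrist force passes 120 N, or if a joint passes its speed limit or range.

## Working session

There is one attempt and no reset: what is moved stays moved. The work goes in short steps, Python scripts to look and compute and a tool call to move; the robot and the scene stay as the last step left them, time stands still between calls to the robot, and variables do not carry over. Pictures are saved under pics/ and viewed, about 8 in all and at most 12, crops included, and the job is handed in when it is done.

Besides the shell and the picture viewer there is one more tool, called after "Emit:" as a command line: name --pt "numbers of a row" for each row, then --argument value for the rest. step_arm: Moves the arm, as the interface text tells. Its arguments: {"type":"object","properties":{"steps":{"type":"array"},"claw":{"type":"number"}},"required":["steps"]}

```bash
mkdir -p pics
cat > h.py <<'E'
import numpy as np, cv2
from plant import *
def snap(n,f):
    im,d=grab_frame(n); cv2.imwrite(f'pics/{f}.png',im[:,:,::-1]); np.savez(f'pics/{f}.npz',im=im,d=d); return im,d
def cloud(n,d):
    p=camera_params(n);K=p['mtx'];T=np.array(p['extrinsics'])
    v,u=np.mgrid[:480,:640]
    P=np.stack([(u-K[0][2])/K[0][0]*d,(v-K[1][2])/K[1][1]*d,d],-1)
    return P@T[:3,:3].T+T[:3,3]
E
python3 - <<'E'
from h import *
for n in('side','top'):
    snap(n,n+'0'); print(camera_params(n))
    for l in('shim_1','pusher','stop','movement_holder','rack','fixture','pusher_post'):
        print(l,[(np.round(b['box']).tolist(),round(b['p'],2)) for b in boxes_of(n,l)])
s=state();print(s)
a=cv2.imread('pics/side0.png');b=cv2.imread('pics/top0.png')
E
```

```text
{'mtx': array([[534.15126404,   0.        , 325.38474686],
       [  0.        , 534.15126404, 237.42015648],
       [  0.        ,   0.        ,   1.        ]]), 'extrinsics': array([[-0.96798821, -0.11996913,  0.22046821,  0.36662154],
       [-0.25052395,  0.51562904, -0.81936832,  0.75642007],
       [-0.01538091, -0.84837144, -0.52917797,  0.58035449],
       [ 0.        ,  0.        ,  0.        ,  1.        ]])}
shim_1 [([361.0, 282.0, 13.0, 33.0], 0.88), ([302.0, 305.0, 8.0, 42.0], 0.78), ([340.0, 307.0, 8.0, 39.0], 0.72), ([317.0, 311.0, 17.0, 33.0], 0.67), ([389.0, 303.0, 24.0, 40.0], 0.66), ([283.0, 305.0, 11.0, 37.0], 0.56)]
pusher [([372.0, 215.0, 36.0, 38.0], 0.73)]
stop [([319.0, 221.0, 13.0, 22.0], 0.74), ([416.0, 288.0, 15.0, 12.0], 0.48)]
movement_holder [([333.0, 232.0, 12.0, 10.0], 0.44)]
rack [([269.0, 318.0, 97.0, 36.0], 0.68), ([320.0, 221.0, 13.0, 25.0], 0.43)]
fixture [([293.0, 213.0, 118.0, 53.0], 0.63)]
pusher_post [([372.0, 215.0, 36.0, 34.0], 0.67)]
{'mtx': array([[580.90570921,   0.        , 313.34737026],
       [  0.        , 580.90570921, 245.3751002 
[... 877 characters left out ...]
.69)]
{'time': 0.8, 'joint_pos': array([-1.24297014e+00,  5.26717698e-02,  1.61287024e+00,  3.12789206e-05,
        1.47598836e+00, -1.18994391e-01]), 'joint_vel': array([-0.00154735, -0.00207507,  0.00195076, -0.00112277, -0.00097259,
       -0.00037645]), 'joint_efforts': array([ 3.45634326e-04, -3.93638778e+01, -3.70440888e+01, -5.25019414e-05,
        2.91730257e-04,  1.65186350e-05]), 'tool_pos': array([ 0.27007371, -0.56363397,  0.23133889]), 'tool_rot': array([2.93505789e-05, 9.75147877e-01, 2.21554998e-01, 1.87303852e-05]), 'contact_force': array([ 0.4907935 , -0.13527735, -0.11353802]), 'ft_torque': array([-0.02512508, -0.06126366, -0.02290933]), 'gripper_width': 0.9968737969271669}
```

Run:
```python
import cv2
a=cv2.imread('pics/side0.png')[190:370,260:460];b=cv2.imread('pics/top0.png')[190:350,180:400]
cv2.imwrite('pics/a.png',cv2.resize(a,None,fx=4,fy=3.3333,interpolation=2)[:600]);cv2.imwrite('pics/b.png',cv2.resize(b,None,fx=3.6,fy=3.6,interpolation=2))
```

```text
(no output)
```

View pics/a.png

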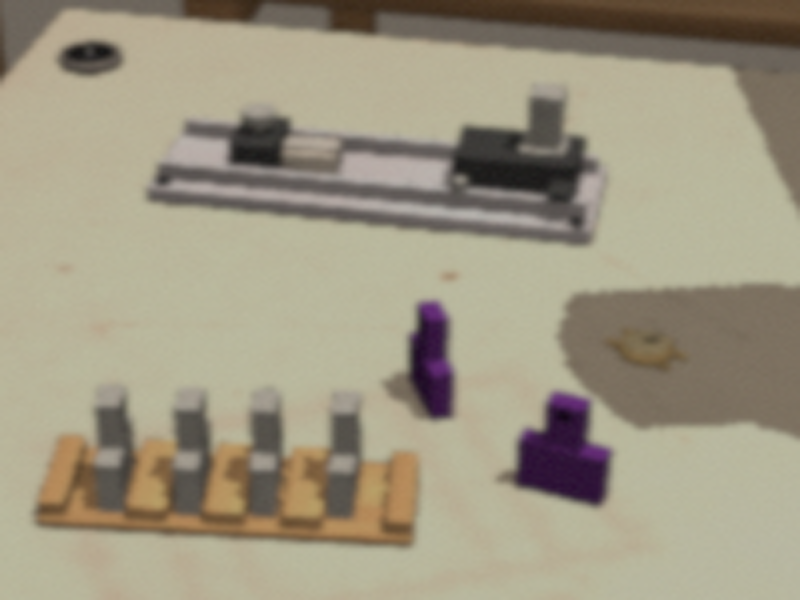

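View pics/b.png

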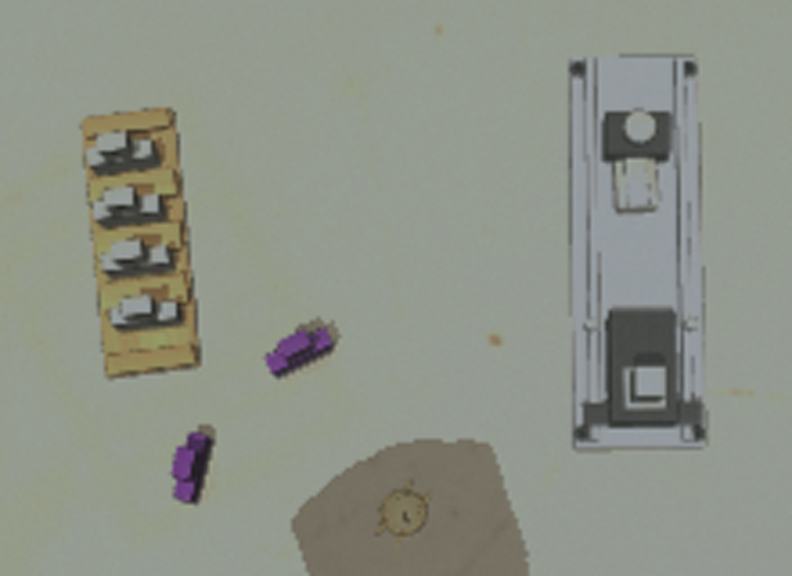

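Side picture: rack with four grey shims at crop (60-400, 390-540), the two purple decoys to its right, and the fixture behind with the pusher at right. Top picture: rack at image (205-235, 220-295), fixture at (340-376, 205-315), pusher towards the robot, so fixture x is about world +x.

```bash
cat > m.py <<'E'
from h import *
def blobs(P,ok,nm,minn=6):
    n,l,s,c=cv2.connectedComponentsWithStats(ok.astype(np.uint8))
    for i in range(1,n):
        if s[i,4]<minn: continue
        q=P[l==i]; r=cv2.minAreaRect((q[:,:2]*1000).astype(np.float32))
        print(nm,s[i,:5],'mean',np.round(q.mean(0)*1000,1),'rect',np.round(r[0],1),np.round(r[1],1),round(r[2],1),'zr',np.round(np.percentile(q[:,2]*1000,[5,95]),1))
E
python3 - <<'E'
from m import *
for n in('top','side'):
    z=np.load(f'pics/{n}0.npz');P=cloud(n,z['d']);Z=P[...,2];X=P[...,0];Y=P[...,1]
    w=(z['d']>0)&(X>.1)&(X<.6)&(abs(Y)<.35)
    print(n)
    blobs(P,w&(Z>.005)&(Z<.2),'all',30)
    blobs(P,w&(Z>.055)&(Z<.07),'tab')
    blobs(P,w&(Z>.074)&(Z<.09),'post')
    blobs(P,w&(Y<-.03)&(Z>.02)&(Z<.055),'fix')
E
```

```text
top
all [ 338  225   38   90 3157] mean [ 514.3 -122.3   23.9] rect [ 515.4 -123.9] [169.2  74.7] 0.3 zr [ 9.8 46.5]
all [ 203  226   33   69 1641] mean [532.2 148.6  24.5] rect [536.4 150.9] [135.2  53.9] 8.8 zr [ 6.1 62.7]
all [120 239  10  18  80] mean [558.5 341.1   7.1] rect [559.  340.7] [34.8 18.3] 2.5 zr [5.3 9.5]
all [113 264  38  75 705] mean [450.8 317.1  10.6] rect [454.3 322.5] [ 50.3 150. ] 81.3 zr [ 6.  14.9]
all [254 281  19  14 149] mean [478.6  59.3  36.6] rect [479.7  60.3] [10.5 35.8] 28.0 zr [ 9.6 59.5]
all [228 310  11  20 152] mean [416.1 114.7  36.8] rect [417.2 118.6] [16.6 35.5] 80.1 zr [10.4 58.4]
all [285 323  15  18 129] mean [395.8   2.9   8. ] rect [396.1   3.1] [24.6 33.3] 36.8 zr [ 5.5 11.4]
all [127 379  20  19 276] mean [288.2 291.7  28.2] rect [288.5 293.5] [29.7 33.5] 83.5 zr [ 6.9 38. ]
tab [207 226   9   7  51] mean [585.9 159.6  61.8] rect [586.5 159.9] [10.8 15.2] 9.9 zr [56.7 65.2]
tab [209 242   9   7  50] mean [555.6 154.7  62.5] rect [555.6 154.9] [10.  15.2] 5.5 zr [57.2 67. ]
tab [211 256   9   7  52] mean [527.5 149.5  61.7] rect [527.5
[... 2152 characters left out ...]
ean [588.5 162.8  59.2] rect [588.8 161.6] [ 9.8 18.9] 9.5 zr [55.6 60.9]
tab [304 306   7  10  61] mean [558.6 157.7  59.3] rect [559.1 156. ] [ 9.2 17.1] 15.6 zr [56.5 61.4]
tab [323 307   7   9  58] mean [530.3 152.1  59.3] rect [530.6 151. ] [ 9.1 16.8] 14.4 zr [56.7 61. ]
tab [343 307   7  10  61] mean [500.7 146.   59.4] rect [500.9 145.7] [ 9.1 18.6] 12.5 zr [56.3 61.3]
tab [398 307   4   4   8] mean [424.  116.2  55.3] rect [424.4 116.5] [4.2 6.2] 39.8 zr [55.1 55.5]
post [392 215  10   6  49] mean [ 463.1 -121.8   76.9] rect [ 463.2 -122.9] [18.3 15.1] 82.3 zr [74.5 79. ]
fix [ 324  222   86   30 1033] mean [ 508.  -113.9   31.4] rect [ 519.3 -120.4] [160.9  62.2] 0.5 zr [20.6 44.7]
```

Run:
```python
from m import *
for n in('top','side'):
    z=np.load(f'pics/{n}0.npz');P=cloud(n,z['d']);Z=P[...,2];X=P[...,0];Y=P[...,1]
    w=(z['d']>0)&(X>.38)&(X<.75)&(Y<-.06)&(Y>-.2)
    print(n); blobs(P,w&(Z>.007)&(Z<.2),'fix',30)
    yc=-.124 if n=='top' else -.1205
    m=w&(abs(Y-yc)<.008)&(Z>.006); 
    for x in range(400,660,2):
        q=Z[m&(abs(X*1000-x-1)<1)]
        if len(q): print((x,np.round(q.min()*1000).item(),round(np.median(q)*1000),round(q.max()*1000)),end=' ')
    print()
    for k in ('min','max'):
        # side edges of the bed: yaw
        pts=[]
        for x in range(440,640,5):
            q=P[w&(Z>.007)&(abs(X*1000-x)<2.5)]
            pts.append((x,np.percentile(q[:,1],1 if k=='min' else 99)*1000))
        a=np.polyfit(*np.array(pts).T,1); print(k,'yaw',np.degrees(a[0]),'y@550',np.polyval(a,550))
s=state(); from scipy.spatial.transform import Rotation as R
q=s['tool_rot'];print(np.round(R.from_quat([q[1],q[2],q[3],q[0]]).as_matrix(),3))
```

```text
top
fix [ 338  206   38  109 3927] mean [ 536.5 -122.    22.8] rect [ 540.5 -123.1] [219.4  72.4] 0.8 zr [ 9.7 46.2]
(416, 6.0, 6, 6) (426, 6.0, 6, 6) (430, 7.0, 13, 14) (432, 10.0, 15, 17) (434, 10.0, 13, 17) (436, 11.0, 14, 16) (438, 8.0, 11, 16) (440, 9.0, 15, 45) (442, 21.0, 43, 45) (444, 38.0, 43, 44) (446, 41.0, 44, 46) (448, 38.0, 47, 49) (450, 43.0, 57, 77) (452, 52.0, 75, 84) (454, 76.0, 81, 83) (456, 61.0, 80, 83) (458, 59.0, 82, 84) (460, 60.0, 82, 84) (462, 61.0, 82, 84) (464, 63.0, 82, 85) (466, 59.0, 80, 82) (470, 47.0, 47, 47) (472, 39.0, 43, 48) (474, 41.0, 43, 44) (476, 41.0, 45, 45) (478, 39.0, 44, 45) (480, 41.0, 44, 47) (482, 41.0, 43, 46) (484, 38.0, 44, 45) (486, 37.0, 42, 44) (488, 40.0, 43, 46) (490, 40.0, 43, 45) (492, 40.0, 44, 49) (494, 37.0, 43, 44) (496, 40.0, 42, 48) (498, 39.0, 42, 44) (500, 39.0, 43, 44) (502, 40.0, 40, 40) (506, 12.0, 13, 13) (508, 9.0, 12, 16) (510, 9.0, 12, 14) (512, 9.0, 13, 16) (514, 11.0, 12, 17) (516, 9.0, 12, 15) (518, 10.0, 13, 15) (520, 9.0, 13, 17) (522, 11.0, 13, 15) (524, 11.0, 13, 16) (526, 11.0, 12, 17) (528, 11.0, 13, 1
[... 2949 characters left out ...]
4) (594, 32.0, 33, 33) (596, 34.0, 43, 50) (598, 32.0, 45, 49) (600, 33.0, 42, 50) (602, 33.0, 47, 49) (604, 33.0, 41, 48) (606, 34.0, 44, 48) (608, 33.0, 47, 49) (610, 33.0, 35, 49) (612, 33.0, 34, 47) (614, 34.0, 35, 36) (622, 9.0, 10, 11) (624, 8.0, 10, 10) (626, 9.0, 9, 9) (628, 9.0, 10, 10) (630, 9.0, 10, 10) (632, 8.0, 10, 11) (634, 9.0, 9, 10) (636, 8.0, 10, 11) (638, 9.0, 10, 10) (640, 8.0, 9, 10) (642, 9.0, 10, 10) (644, 10.0, 10, 11) (646, 9.0, 10, 11) (648, 8.0, 11, 12) (650, 8.0, 9, 10) (652, 9.0, 10, 10) 
min yaw -0.780152810871203 y@550 -142.89538945250726
max yaw 1.062377684672156 y@550 -85.81001001647627
[[ 0.902  0.432  0.   ]
 [ 0.432 -0.902 -0.   ]
 [ 0.     0.    -1.   ]]
```

Fixture centre is about (542,-121), yaw about 0.8°, and the pusher is nearly fully back. The holder front is at fixture x≈20, so the residual gap at full stroke is about 20 mm, which is borderline for two shims. I'll place two, test, and add a third if needed. The rack yaw is 10.3°. Moving now.

Emit:
step_arm --pt "34 -36 0 0" --pt "34 -36 0 0" --pt "34 -36 0 0" --pt "34 -36 0 0" --pt "34 -36 0 0" --pt "34 -36 0 0" --pt "34 -36 0 0" --pt "34 -36 0 0" --claw 60

```text
time: 1.6
tool_pos: [0.3917, -0.1847, 0.2306]
tool_rot: [0.001, 0.976, 0.216, 0.001]
contact_force: [1.2, -0.8, -1.0]
gripper_width: 0.603
```

```bash
cat > go.py <<'E'
import sys, numpy as np
from plant import state
from scipy.spatial.transform import Rotation as R
def rep(t=None,yaw=None):
    s=state();q=s['tool_rot'];M=R.from_quat([q[1],q[2],q[3],q[0]]).as_matrix();p=s['tool_pos']*1000
    y=np.degrees(np.arctan2(M[1,0],M[0,0]))
    print('t',round(s['time'],2),'p',np.round(p,1),'yaw',round(y,1),'tilt',round(np.degrees(np.arccos(-M[2,2])),2),'F',np.round(s['contact_force'],1),'w',round(s['gripper_width'],3),'j',np.round(s['joint_pos'],2))
    if t is not None: print('delta tool',np.round(M.T@(np.array(t)-p),1),'turn',round((y-yaw+90)%180-90,1))
if __name__=='__main__':
    a=list(map(float,sys.argv[1:])); rep(*( (a[:3],a[3]) if a else ()))
E
python3 go.py 499.6 144.8 120 10.3
```

```text
t 1.6 p [ 391.7 -184.7  230.6] yaw 24.9 tilt 0.18 F [ 1.2 -0.8 -1. ] w 0.603 j [-0.61 -0.44  2.04  0.    1.54  0.52]
delta tool [ 236.4 -253.6  110.5] turn 14.6
```

Emit:
step_arm --pt "30 -33 6 0" --pt "30 -33 6 0" --pt "30 -33 8 0" --pt "30 -33 8 0" --pt "30 -33 10 0" --pt "30 -33 10 0" --pt "30 -33 10 0" --pt "20 -20 10 7"

```text
time: 2.4
tool_pos: [0.499, 0.156, 0.1659]
tool_rot: [0.004, 0.988, 0.156, 0.009]
contact_force: [0.8, -0.0, 0.8]
gripper_width: 0.595
```

```bash
python3 go.py 499.6 144.8 90 10.3
```

```text
t 2.4 p [499.  156.  165.9] yaw 17.9 tilt 1.07 F [ 0.8 -0.   0.8] w 0.595 j [ 0.16 -0.16  1.92 -0.01  1.36  1.42]
delta tool [-4.1 10.1 75.9] turn 7.6
```

Emit:
step_arm --pt "-4 10 10 7.6" --pt "0 0 40 0" --pt "0 0 25 0" --pt "0 0 0 0"

```text
time: 2.8
tool_pos: [0.5007, 0.1501, 0.0889]
tool_rot: [0.002, 0.996, 0.09, 0.01]
contact_force: [-0.1, -0.1, -0.6]
gripper_width: 0.602
```

Run:
```python
from m import *
import go
go.rep((499.6,144.8,39),10.3)
for n in('side','top'):
    im,d=snap(n,n+'1');P=cloud(n,d);Z=P[...,2];w=(d>0)&(P[...,0]>.44)&(P[...,0]<.62)&(P[...,1]>.08)&(P[...,1]<.24)
    blobs(P,w&(Z>.05),n,20)
cv2.imwrite('pics/c.png',cv2.resize(cv2.imread('pics/side1.png')[210:370,240:440],None,fx=3.5,fy=3.5))
```

```text
t 2.8 p [500.7 150.1  88.9] yaw 10.4 tilt 1.14 F [-0.1 -0.1 -0.6] w 0.602 j [ 0.15 -0.07  1.98 -0.01  1.21  1.54]
delta tool [-3.   4.7 49.9] turn 0.1
side [  309    48    99   271 13362] mean [485.9 185.2 321.9] rect [484.3 156.5] [106.5 124.5] 8.3 zr [169.  416.3]
side [284 305   8  13  85] mean [588.2 163.6  57.3] rect [589.1 160.7] [ 9.8 19.5] 10.5 zr [50.9 60.9]
side [304 306   8  13  81] mean [558.2 158.9  57.7] rect [558.8 157.4] [10.2 19.1] 8.9 zr [51.  61.3]
side [323 307   7  12  75] mean [530.1 153.1  57.7] rect [530.6 151.2] [ 9.1 17.4] 14.0 zr [51.7 60.9]
top [ 124  208  118   78 6701] mean [485.2 142.8 386.5] rect [491.8 150. ] [133.6 103.4] 89.9 zr [199.2 427.8]
```

View pics/c.png

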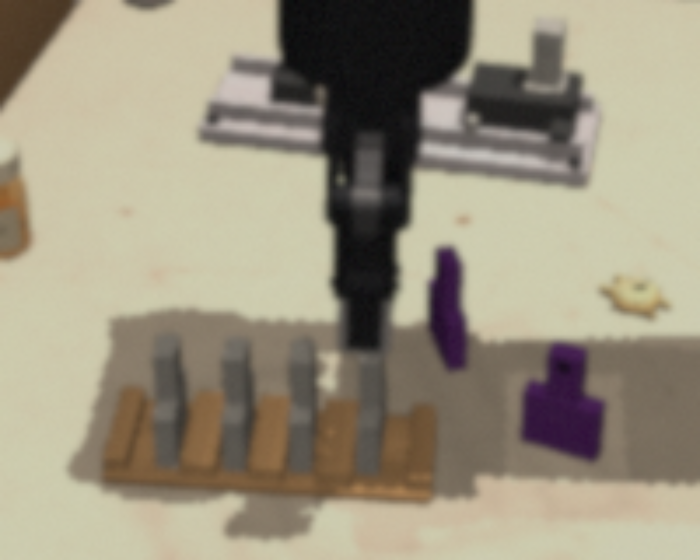

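The finger stands above the near shim's tab (crop column 362 against 371), about 3-4 mm too far in +x. This agrees with the numbers.

Emit:
step_arm --pt "-3 4.7 10 0" --pt "0 0 25 0" --pt "0 0 15 0" --pt "0 0 0 0"

```text
time: 3.3
tool_pos: [0.5075, 0.1443, 0.0479]
tool_rot: [0.002, 0.996, 0.09, 0.019]
contact_force: [-0.4, 0.1, 0.1]
gripper_width: 0.602
```

```bash
python3 go.py 499.6 144.8 39 10.3
```

```text
t 3.3 p [507.5 144.3  47.9] yaw 10.3 tilt 2.22 F [-0.4  0.1  0.1] w 0.602 j [ 0.14 -0.01  2.01 -0.01  1.11  1.53]
delta tool [-8.  -1.9  8.6] turn 0.0
```

Emit:
step_arm --pt "-4 -1 0 0" --pt "-4 -1 0 0" --pt "0 0 0 0"

```text
time: 3.6
tool_pos: [0.5008, 0.1446, 0.0511]
tool_rot: [0.002, 0.996, 0.09, 0.022]
contact_force: [-0.2, -1.1, -0.7]
gripper_width: 0.599
```

Run:
```python
import go
go.rep((499.6,144.8,39),10.3)
s=go.state();q=s['tool_rot'];print(go.R.from_quat([q[1],q[2],q[3],q[0]]).as_matrix().round(3), s['joint_vel'].round(3))
```

```text
t 3.6 p [500.8 144.6  51.1] yaw 10.3 tilt 2.52 F [-0.2 -1.1 -0.7] w 0.599 j [ 0.14 -0.04  2.02 -0.01  1.11  1.54]
delta tool [-1.6 -0.5 12.1] turn -0.0
[[ 0.983  0.178  0.044]
 [ 0.179 -0.984 -0.   ]
 [ 0.043  0.008 -0.999]] [-0.002 -0.011 -0.009  0.     0.    -0.   ]
```

Emit:
step_arm --pt "-1.5 0 4 0" --pt "-1.5 0 4 0" --pt "-1 0 3 0" --pt "0 0 2 0" --pt "0 0 0 0"

```text
time: 4.1
tool_pos: [0.498, 0.1441, 0.0386]
tool_rot: [0.002, 0.996, 0.09, 0.024]
contact_force: [-0.1, -0.4, -1.0]
gripper_width: 0.599
```

```bash
python3 go.py 499.6 144.8 40 10.3
```

```text
t 4.1 p [498.  144.1  38.6] yaw 10.3 tilt 2.71 F [-0.1 -0.4 -1. ] w 0.599 j [ 0.14 -0.03  2.04 -0.01  1.08  1.54]
delta tool [ 1.8 -0.4 -1.3] turn 0.0
```

Emit:
step_arm --pt "1 0 -1 0" --pt "0 0 0 0" --pt "0 0 0 0" --pt "0 0 0 0" --pt "0 0 0 0" --claw 0

```text
time: 4.6
tool_pos: [0.4991, 0.1443, 0.0396]
tool_rot: [0.002, 0.996, 0.09, 0.023]
contact_force: [-0.0, 0.8, 0.4]
gripper_width: 0.169
```

Emit:
step_arm --pt "0 0 0 0" --pt "0 0 -6 0" --pt "0 0 -15 0" --pt "0 0 -25 0" --pt "0 0 -25 0" --pt "0 0 -10 0" --pt "0 0 0 0"

```text
time: 5.3
tool_pos: [0.4937, 0.1441, 0.123]
tool_rot: [0.002, 0.996, 0.09, 0.022]
contact_force: [0.1, 0.4, -0.6]
gripper_width: 0.169
```

Run:
```python
from m import *
import go
# fixture
c=np.array([542.1,-121.3]);th=np.radians(.8);u=np.array([np.cos(th),np.sin(th)])
for x in (11,-9,-29): print(x,(c+x*u).round(1))
go.rep((553,-121.1,120),.8)
im,d=snap('side','side2')
cv2.imwrite('pics/d.png',cv2.resize(cv2.imread('pics/side2.png')[190:370,240:440],None,fx=3.3,fy=3.3))
```

```text
11 [ 553.1 -121.1]
-9 [ 533.1 -121.4]
-29 [ 513.1 -121.7]
t 5.3 p [493.7 144.1 123. ] yaw 10.3 tilt 2.5 F [ 0.1  0.4 -0.6] w 0.169 j [ 0.14 -0.15  2.   -0.01  1.25  1.54]
delta tool [ 10.7 271.5   5.6] turn 9.5
```

View pics/d.png

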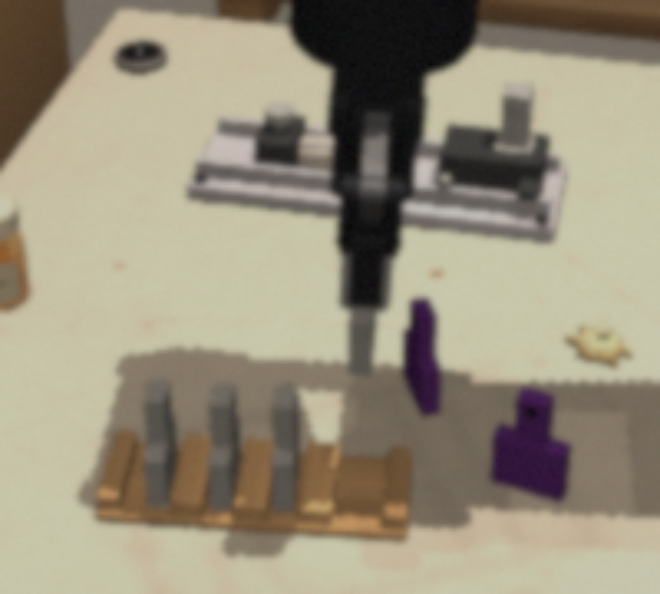

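Emit:
step_arm --pt "2 25 0 0" --pt "2 45 0 0" --pt "2 45 0 0" --pt "2 45 0 0" --pt "2 45 0 0" --pt "2 40 0 3" --pt "2 20 0 3" --pt "0 0 0 0"

```text
time: 6.15
tool_pos: [0.5496, -0.1222, 0.1113]
tool_rot: [-0.001, 0.999, 0.037, 0.013]
contact_force: [0.1, -0.3, -0.0]
gripper_width: 0.17
```

```bash
python3 go.py 553 -121.1 90 0.8
```

```text
t 6.15 p [ 549.6 -122.2  111.3] yaw 4.3 tilt 1.52 F [ 0.1 -0.3 -0. ] w 0.17 j [-0.36 -0.01  1.88  0.01  1.24  1.13]
delta tool [ 2.9 -0.8 21.4] turn 3.5
```

Emit:
step_arm --pt "2 -0.5 6 3.5" --pt "0 0 10 0" --pt "-2 0 10 0" --pt "-2 0 6 0" --pt "0 0 0 0"

```text
time: 6.65
tool_pos: [0.5442, -0.1179, 0.0714]
tool_rot: [-0.004, 1.0, 0.009, 0.009]
contact_force: [0.0, -2.0, -0.7]
gripper_width: 0.173
```

Run:
```python
from m import *
import go
go.rep((553,-121.1,46.5),.8)
for n in('side','top'):
    im,d=snap(n,n+'3');P=cloud(n,d)
    if n=='side':
        Z=P[...,2];X=P[...,0];Y=P[...,1]
        w=(d>0)&(X>.5)&(X<.65)&(Y>-.16)&(Y<-.08)
        for lo,hi in((.043,.06),(.06,.068),(.075,.092)): blobs(P,w&(Z>lo)&(Z<hi),(lo,hi),8)
cv2.imwrite('pics/e.png',cv2.resize(cv2.imread('pics/side3.png')[160:270,280:430],None,fx=5,fy=5,interpolation=2))
```

```text
t 6.65 p [ 544.2 -117.9   71.4] yaw 1.0 tilt 1.09 F [ 0.  -2.  -0.7] w 0.173 j [-0.35  0.04  1.91  0.02  1.18  1.19]
delta tool [ 8.3  3.6 25. ] turn 0.2
(0.043, 0.06) [320 221   9   7  45] mean [ 603.7 -119.4   46.9] rect [ 604. -121.] [15.3 18.2] 31.5 zr [44.3 48.9]
(0.043, 0.06) [349 221   9  14  68] mean [ 544.2 -106.9   51.5] rect [ 542.1 -115.2] [37.9  9.8] 74.0 zr [43.7 59.3]
(0.06, 0.068) [349 221   6   7  25] mean [ 545.7 -102.5   64.2] rect [ 546.  -102.6] [ 9.7 13.3] 10.2 zr [60.5 66.4]
(0.075, 0.092) [347 205  14  15 103] mean [ 542.4 -103.9   83.8] rect [ 539.7 -110.3] [40.7 18.8] 54.8 zr [76.6 91.5]
```

View pics/e.png

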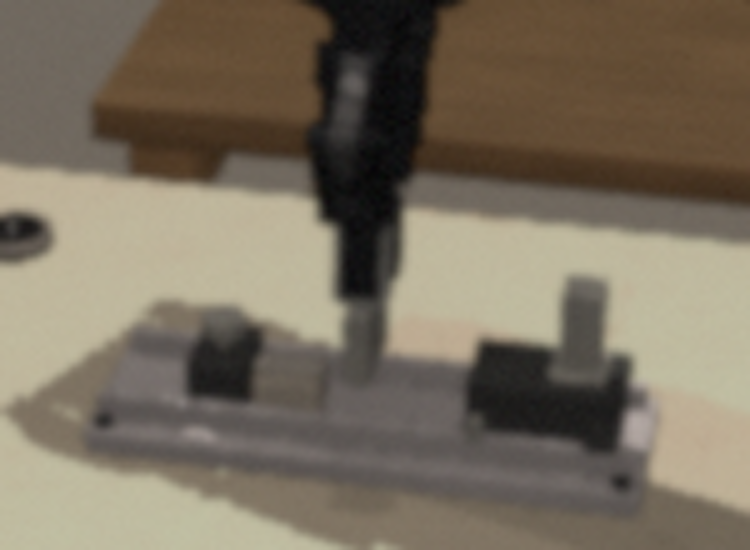

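Emit:
step_arm --pt "4 2 0 0" --pt "3 2 3 0" --pt "0 0 4 0" --pt "0 0 4 0" --pt "0 0 4 0" --pt "0 0 0 0"

```text
time: 7.35
tool_pos: [0.5551, -0.1229, 0.0589]
tool_rot: [-0.003, 1.0, 0.009, 0.012]
contact_force: [-1.0, -0.9, -1.1]
gripper_width: 0.172
```

```bash
python3 go.py 552 -121.2 46.5 0.8
```

```text
t 7.35 p [ 555.1 -122.9   58.9] yaw 1.1 tilt 1.38 F [-1.  -0.9 -1.1] w 0.172 j [-0.36  0.08  1.89  0.02  1.15  1.19]
delta tool [-3.3 -1.7 12.3] turn 0.3
```

Emit:
step_arm --pt "-3 -0.8 0 0" --pt "-2 -0.8 2 0" --pt "-0.5 0 4 0" --pt "-0.5 0 4 0" --pt "0 0 0 0"

```text
time: 7.85
tool_pos: [0.5484, -0.1211, 0.0477]
tool_rot: [-0.003, 1.0, 0.009, 0.011]
contact_force: [-0.3, -0.5, -1.1]
gripper_width: 0.172
```

```bash
python3 go.py 552 -121.2 46 0.8
```

```text
t 7.85 p [ 548.4 -121.1   47.7] yaw 1.1 tilt 1.36 F [-0.3 -0.5 -1.1] w 0.172 j [-0.36  0.08  1.91  0.02  1.13  1.19]
delta tool [3.6 0.2 1.8] turn 0.3
```

Emit:
step_arm --pt "3 0 0 0" --pt "0 0 1.5 0.3" --pt "0 0 1 0" --pt "0 0 0 0"

```text
time: 8.25
tool_pos: [0.5522, -0.1211, 0.0455]
tool_rot: [-0.003, 1.0, 0.007, 0.012]
contact_force: [-0.1, -0.3, -1.3]
gripper_width: 0.17
```

Emit:
step_arm --pt "0 0 0 0"

```text
time: 8.35
tool_pos: [0.5522, -0.1211, 0.0455]
tool_rot: [-0.003, 1.0, 0.007, 0.012]
contact_force: [-0.9, -0.3, -0.4]
gripper_width: 0.168
```

Emit:
step_arm --pt "0 0 1 0" --pt "0 0 0 0"

```text
time: 8.55
tool_pos: [0.5528, -0.1213, 0.0456]
tool_rot: [-0.003, 1.0, 0.007, 0.012]
contact_force: [-0.1, -0.4, -1.4]
gripper_width: 0.169
```

Emit:
step_arm --pt "0 0 1 0" --pt "0 0 0 0"

```text
time: 8.75
tool_pos: [0.5534, -0.1215, 0.0455]
tool_rot: [-0.003, 1.0, 0.007, 0.013]
contact_force: [0.2, 0.1, -0.8]
gripper_width: 0.17
```

Emit:
step_arm --pt "-1.5 0 2.5 0" --pt "0 0 0 0"

```text
time: 8.95
tool_pos: [0.5541, -0.1218, 0.0459]
tool_rot: [-0.003, 1.0, 0.006, 0.015]
contact_force: [-0.1, 0.0, -0.8]
gripper_width: 0.17
```

Run:
```python
from m import *
import go
go.rep((552,-121.2,45),.8)
im,d=snap('side','side4');P=cloud('side',d);Z=P[...,2];X=P[...,0];Y=P[...,1]
w=(d>0)&(X>.5)&(X<.65)&(Y>-.16)&(Y<-.08)
m=w&(X>.535)&(X<.562)&(Z>.026)
for z in range(24,76,4):
    q=w&(X>.53)&(X<.5625)&(abs(Z*1000-z)<2); 
    if q.sum()>3: print(z,q.sum(),np.round(np.percentile(X[q],[5,50,95])*1000,1),np.round(np.median(Y[q])*1000,1))
```

```text
t 8.95 p [ 554.1 -121.8   45.9] yaw 0.7 tilt 1.75 F [-0.1  0.  -0.8] w 0.17 j [-0.36  0.09  1.91  0.02  1.12  1.2 ]
delta tool [-2.2 -0.6  0.9] turn -0.1
24 35 [532.4 551.6 560.3] -105.4
28 12 [551.6 553.9 560.5] -103.8
32 15 [551.2 553.1 560.5] -105.2
36 11 [552.  554.3 559.6] -102.5
40 17 [551.9 558.  560.7] -103.8
44 7 [546.6 553.8 560.8] -108.6
48 12 [545.2 548.2 556.8] -106.3
52 23 [544.5 550.5 560.2] -102.8
56 25 [544.8 550.3 561.4] -104.1
60 14 [544.6 554.  562.3] -102.5
64 29 [544.4 550.  561.1] -102.6
68 23 [544.2 548.5 560.3] -103.2
72 22 [544.1 552.9 559.6] -103.0
```

Emit:
step_arm --pt "0 0 0 0" --pt "0 0 0 0" --pt "0 0 0 0" --pt "0 0 -15 0" --pt "0 0 -35 0" --pt "0 0 -40 0" --pt "0 0 -20 0" --pt "0 0 0 0" --claw 60

```text
time: 9.8
tool_pos: [0.5491, -0.122, 0.1599]
tool_rot: [-0.003, 1.0, 0.006, 0.013]
contact_force: [0.6, -1.1, 0.4]
gripper_width: 0.598
```

```bash
python3 go.py 528.5 149.8 130 10.3
```

```text
t 9.8 p [ 549.1 -122.   159.9] yaw 0.7 tilt 1.55 F [ 0.6 -1.1  0.4] w 0.598 j [-0.36 -0.06  1.84  0.02  1.33  1.2 ]
delta tool [ -17.9 -271.9   31.1] turn -9.6
```

Emit:
step_arm --pt "-3 -30 0 0" --pt "-3 -45 0 0" --pt "-3 -45 0 0" --pt "-3 -45 0 0" --pt "-3 -45 0 0" --pt "-3 -40 5 -4" --pt "0 -20 10 -5" --pt "0 0 0 0"

```text
time: 10.6
tool_pos: [0.524, 0.1559, 0.1419]
tool_rot: [-0.001, 0.996, 0.085, 0.012]
contact_force: [-1.0, 0.1, 0.1]
gripper_width: 0.598
```

```bash
python3 go.py 528.5 149.8 85 10.3
```

```text
t 10.6 p [524.  155.9 141.9] yaw 9.8 tilt 1.44 F [-1.   0.1  0.1] w 0.598 j [ 0.15 -0.08  1.9   0.    1.3   1.55]
delta tool [ 1.9  6.7 57. ] turn -0.5
```

Emit:
step_arm --pt "0 4 15 -0.5" --pt "-2 2 25 0" --pt "-3 0 15 0" --pt "0 0 0 0"

```text
time: 11.0
tool_pos: [0.521, 0.1452, 0.0819]
tool_rot: [-0.0, 0.996, 0.087, 0.012]
contact_force: [-0.1, -0.5, 0.2]
gripper_width: 0.601
```

```bash
python3 go.py 528.5 149.8 40 10.3
```

```text
t 11.0 p [521.  145.2  81.9] yaw 10.0 tilt 1.33 F [-0.1 -0.5  0.2] w 0.601 j [ 0.13 -0.02  1.95 -0.    1.19  1.53]
delta tool [ 7.2 -3.3 42.1] turn -0.3
```

Emit:
step_arm --pt "5 -3 4 -0.3" --pt "1 -0.5 10 0" --pt "-1 0 10 0" --pt "-1 0 8 0" --pt "0 0 0 0"

```text
time: 11.5
tool_pos: [0.5272, 0.1471, 0.0481]
tool_rot: [0.0, 0.996, 0.088, 0.012]
contact_force: [-0.2, 0.2, -0.3]
gripper_width: 0.6
```

```bash
python3 go.py 528.5 149.8 40 10.3
```

```text
t 11.5 p [527.2 147.1  48.1] yaw 10.1 tilt 1.43 F [-0.2  0.2 -0.3] w 0.6 j [ 0.14  0.04  1.95 -0.    1.13  1.53]
delta tool [ 1.6 -2.4  8.2] turn -0.2
```

Emit:
step_arm --pt "1 -1.5 3 0" --pt "0 -1 4 0" --pt "0 0 1 0" --pt "0 0 0 0"

```text
time: 11.9
tool_pos: [0.5285, 0.1504, 0.0402]
tool_rot: [0.0, 0.996, 0.088, 0.013]
contact_force: [-0.9, -0.4, -0.7]
gripper_width: 0.599
```

Emit:
step_arm --pt "0 0 0 0" --pt "0 0 0 0" --pt "0 0 0 0" --pt "0 0 0 0" --pt "0 0 0 0" --claw 0

```text
time: 12.4
tool_pos: [0.5288, 0.1505, 0.0408]
tool_rot: [-0.0, 0.996, 0.088, 0.014]
contact_force: [-0.1, 0.4, -0.8]
gripper_width: 0.168
```

Emit:
step_arm --pt "0 0 -10 0" --pt "0 0 -25 0" --pt "0 0 -30 0" --pt "0 0 -25 0" --pt "0 20 0 0" --pt "0 45 0 0" --pt "0 45 0 0" --pt "0 45 0 0"

```text
time: 13.2
tool_pos: [0.5541, -0.0019, 0.1401]
tool_rot: [-0.0, 0.996, 0.093, 0.016]
contact_force: [-0.2, -0.2, -0.6]
gripper_width: 0.172
```

```bash
python3 go.py 533 -121.3 125 0.8
```

```text
t 13.2 p [554.1  -1.9 140.1] yaw 10.7 tilt 1.78 F [-0.2 -0.2 -0.6] w 0.172 j [-0.14 -0.06  1.88  0.01  1.29  1.24]
delta tool [-43.3 113.4  14. ] turn 9.9
```

Emit:
step_arm --pt "-15 40 0 4" --pt "-12 40 0 5" --pt "-6 20 0 0" --pt "0 0 0 0"

```text
time: 13.6
tool_pos: [0.5344, -0.1146, 0.1435]
tool_rot: [-0.0, 1.0, 0.008, 0.018]
contact_force: [-0.1, -0.9, -0.1]
gripper_width: 0.17
```

```bash
python3 go.py 533 -121.3 85 0.8
```

```text
t 13.6 p [ 534.4 -114.6  143.5] yaw 1.0 tilt 2.07 F [-0.1 -0.9 -0.1] w 0.17 j [-0.35 -0.09  1.9   0.01  1.29  1.2 ]
delta tool [-3.6  6.6 58.4] turn 0.2
```

Emit:
step_arm --pt "-2 3.5 15 0" --pt "-3 3 20 0" --pt "-3 0 12 0" --pt "0 0 0 0"

```text
time: 14.0
tool_pos: [0.5283, -0.1191, 0.094]
tool_rot: [-0.001, 1.0, 0.01, 0.019]
contact_force: [-1.3, 0.2, -1.3]
gripper_width: 0.169
```

```bash
python3 go.py 532 -121.3 47 0.8
```

```text
t 14.0 p [ 528.3 -119.1   94. ] yaw 1.1 tilt 2.14 F [-1.3  0.2 -1.3] w 0.169 j [-0.37 -0.04  1.95  0.02  1.2   1.18]
delta tool [ 1.9  2.3 47.1] turn 0.3
```

Emit:
step_arm --pt "0 1 10 0.3" --pt "-2 1 10 0" --pt "-1 0 10 0" --pt "-1 0 8 0" --pt "0 0 0 0"

```text
time: 14.5
tool_pos: [0.5261, -0.1191, 0.0527]
tool_rot: [-0.001, 1.0, 0.008, 0.019]
contact_force: [0.0, -0.5, -1.1]
gripper_width: 0.168
```

```bash
python3 go.py 532 -121.3 47 0.8
```

```text
t 14.5 p [ 526.1 -119.1   52.7] yaw 1.0 tilt 2.15 F [ 0.  -0.5 -1.1] w 0.168 j [-0.37  0.01  1.97  0.02  1.12  1.18]
delta tool [5.7 2.3 5.9] turn 0.2
```

Emit:
step_arm --pt "3 1.5 1 0" --pt "2 1 3 0" --pt "-0.5 0 3 0" --pt "-0.5 0 2 0" --pt "0 0 0 0"

```text
time: 15.0
tool_pos: [0.5338, -0.1228, 0.0474]
tool_rot: [-0.0, 1.0, 0.008, 0.021]
contact_force: [0.4, -0.8, -0.9]
gripper_width: 0.171
```

```bash
python3 go.py 532 -121.3 47 0.8
```

```text
t 15.0 p [ 533.8 -122.8   47.4] yaw 0.9 tilt 2.42 F [ 0.4 -0.8 -0.9] w 0.171 j [-0.37  0.03  1.96  0.02  1.11  1.18]
delta tool [-1.8 -1.5  0.3] turn 0.1
```

Emit:
step_arm --pt "-1.5 -1 2 0" --pt "0 0 0 0"

```text
time: 15.2
tool_pos: [0.534, -0.1227, 0.0469]
tool_rot: [0.001, 1.0, 0.008, 0.023]
contact_force: [-0.7, 0.4, -0.7]
gripper_width: 0.169
```

Emit:
step_arm --pt "0 0 0 0" --pt "0 0 0 0" --pt "0 0 0 0" --pt "0 0 -15 0" --pt "-1 0 -30 0" --pt "0 0 -40 0" --pt "0 0 -30 0" --pt "0 0 0 0" --claw 50

```text
time: 16.0
tool_pos: [0.5259, -0.1219, 0.1671]
tool_rot: [0.0, 1.0, 0.008, 0.021]
contact_force: [0.7, -0.8, 0.6]
gripper_width: 0.5
```

Run:
```python
from m import *
import go
go.rep((461,-122.4,140),.8)
im,d=snap('side','side5')
P=cloud('side',d);Z=P[...,2];w=(d>0)&(P[...,0]>.43)&(P[...,0]<.64)&(P[...,1]>-.18)&(P[...,1]<-.07)
blobs(P,w&(Z>.058)&(Z<.085),'tabs/post',10); blobs(P,w&(Z>.044)&(Z<.055),'mid',10)
cv2.imwrite('pics/f.png',cv2.resize(cv2.imread('pics/side5.png')[170:280,280:430],None,fx=5,fy=5,interpolation=2))
```

```text
t 16.0 p [ 525.9 -121.9  167.1] yaw 0.9 tilt 2.45 F [ 0.7 -0.8  0.6] w 0.5 j [-0.37 -0.13  1.9   0.02  1.33  1.18]
delta tool [-66.   -0.5  24.3] turn 0.1
tabs/post [392 215  10  14 118] mean [ 462.9 -119.2   70.3] rect [ 462.5 -122.9] [19.9 16.1] 84.6 zr [59.2 77.9]
tabs/post [345 216   7   8  44] mean [ 555.4 -117.7   63.5] rect [ 556.1 -121.1] [20.  10.7] 83.5 zr [58.9 66.9]
tabs/post [355 217   7   8  41] mean [ 536.2 -118.7   63.9] rect [ 536.4 -120.1] [16.9  9.7] 84.4 zr [58.2 66.5]
mid [320 221   9   7  40] mean [ 603.7 -119.2   47.3] rect [ 604.7 -119.7] [15.8 20. ] 14.4 zr [44.9 49.2]
mid [345 223   7   7  35] mean [ 555.6 -115.2   49.9] rect [ 554.2 -116.4] [15.8  9.6] 41.1 zr [44.7 54.4]
mid [355 222   7  10  37] mean [ 535.8 -117.2   49.3] rect [ 536.6 -119.7] [10.2 17.9] 0.3 zr [44.6 54.3]
mid [391 229  10   8  49] mean [ 462.8 -116.7   49. ] rect [ 463.6 -116.9] [17.4 15.6] 2.0 zr [44.3 54.7]
```

View pics/f.png

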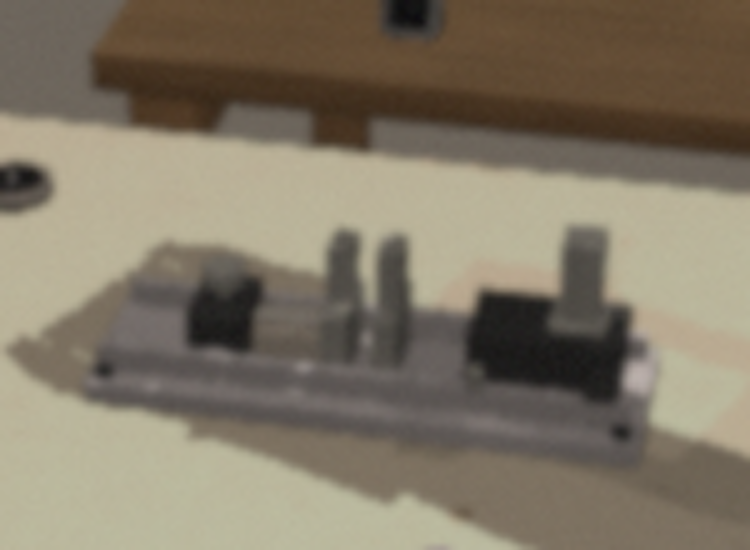

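Both shims stand about 20 mm apart between the holder and the pusher. Crop tabs are at (343,240) and (392,245), and the post is at (585,270). Now the post.

Emit:
step_arm --pt "-30 0 10 0" --pt "-30 0 10 0" --pt "0 0 10 0" --pt "0 0 0 0"

```text
time: 16.45
tool_pos: [0.4632, -0.1216, 0.1294]
tool_rot: [-0.001, 1.0, 0.008, 0.019]
contact_force: [-0.6, -0.9, 0.4]
gripper_width: 0.496
```

```bash
python3 go.py 461 -122.4 51 0.8
```

```text
t 16.45 p [ 463.2 -121.6  129.4] yaw 1.0 tilt 2.14 F [-0.6 -0.9  0.4] w 0.496 j [-0.42 -0.25  2.07  0.02  1.29  1.13]
delta tool [-5.1  0.9 78.2] turn 0.2
```

Emit:
step_arm --pt "-2 0.5 15 0" --pt "-2 0 15 0" --pt "-2 0 15 0" --pt "-2 0 10 0" --pt "-1 0 8 0" --pt "0 0 0 0"

```text
time: 17.05
tool_pos: [0.458, -0.1219, 0.0602]
tool_rot: [-0.002, 1.0, 0.009, 0.018]
contact_force: [-0.4, 0.3, -0.7]
gripper_width: 0.498
```

```bash
python3 go.py 461 -122.4 51 0.8
```

```text
t 17.05 p [ 458.  -121.9   60.2] yaw 1.0 tilt 2.04 F [-0.4  0.3 -0.7] w 0.498 j [-0.43 -0.16  2.12  0.02  1.15  1.12]
delta tool [2.7 0.6 9.3] turn 0.2
```

Emit:
step_arm --pt "1.5 0.5 4 0" --pt "0.5 0 4 0" --pt "0 0 0 0"

```text
time: 17.35
tool_pos: [0.4617, -0.1228, 0.0526]
tool_rot: [-0.001, 1.0, 0.009, 0.019]
contact_force: [0.5, 0.1, 0.1]
gripper_width: 0.493
```

Emit:
step_arm --pt "0 0 0 0" --pt "0 0 0 0" --pt "0 0 0 0" --pt "0 0 0 0" --pt "0 0 0 0" --claw 0

```text
time: 17.85
tool_pos: [0.4625, -0.1248, 0.0536]
tool_rot: [0.001, 1.0, 0.009, 0.02]
contact_force: [-0.2, -1.2, -2.9]
gripper_width: 0.175
```

Emit:
step_arm --pt "-3 0 0 0" --pt "-3 0 0 0" --pt "-3 0 0 0" --pt "0 0 0 0"

```text
time: 18.25
tool_pos: [0.4614, -0.1249, 0.0537]
tool_rot: [0.002, 0.999, 0.008, 0.033]
contact_force: [-1.5, -1.0, 1.0]
gripper_width: 0.17
```

Emit:
step_arm --pt "5 0 0 0" --pt "5 0 0 0" --pt "5 0 0 0" --pt "5 0 0 0" --pt "5 0 0 0" --pt "0 0 0 0"

```text
time: 18.85
tool_pos: [0.4853, -0.1245, 0.0536]
tool_rot: [0.002, 1.0, 0.008, 0.028]
contact_force: [-0.9, -1.9, -0.9]
gripper_width: 0.175
```

Emit:
step_arm --pt "3 0 0 0" --pt "3 0 0 0" --pt "3 0 0 0" --pt "0 0 0 0"

```text
time: 19.25
tool_pos: [0.4944, -0.1244, 0.0537]
tool_rot: [0.002, 1.0, 0.008, 0.027]
contact_force: [-0.9, -1.7, -2.6]
gripper_width: 0.174
```

Emit:
step_arm --pt "3 0 0 0" --pt "3 0 0 0" --pt "0 0 0 0"

```text
time: 19.55
tool_pos: [0.5003, -0.1243, 0.0537]
tool_rot: [0.002, 1.0, 0.008, 0.027]
contact_force: [-1.8, -2.6, -2.2]
gripper_width: 0.173
```

Emit:
step_arm --pt "3 0 0 0" --pt "3 0 0 0"

```text
time: 19.75
tool_pos: [0.5014, -0.1243, 0.0536]
tool_rot: [0.001, 1.0, 0.009, 0.019]
contact_force: [-21.0, -3.6, 11.7]
gripper_width: 0.176
```

Run:
```python
from m import *
import go
go.rep()
im,d=snap('side','side6')
P=cloud('side',d);Z=P[...,2];w=(d>0)&(P[...,0]>.43)&(P[...,0]<.64)&(P[...,1]>-.18)&(P[...,1]<-.07)
cv2.imwrite('pics/g.png',cv2.resize(cv2.imread('pics/side6.png')[170:280,280:430],None,fx=5,fy=5,interpolation=2))
```

```text
t 19.75 p [ 501.4 -124.3   53.6] yaw 1.0 tilt 2.18 F [-21.   -3.6  11.7] w 0.176 j [-0.39 -0.05  2.03  0.01  1.12  1.15]
```

View pics/g.png

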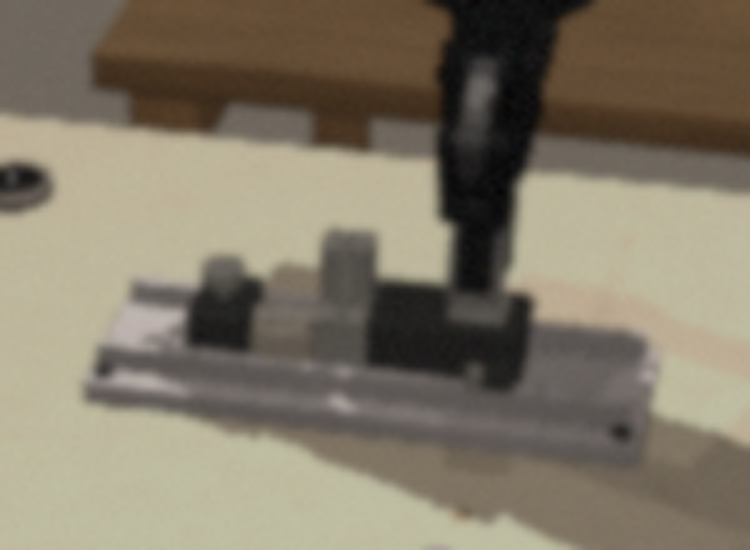

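Contact is at TCP x≈501.4 with 21 N, about 40 mm from fully back. The crop shows the two shims (312-370) between the holder and the pusher. So either the pins stopped it or the pinch falls right at the end of the stroke. I'll check the stack length.

Run:
```python
from m import *
from scipy.ndimage import gaussian_filter
def edges(n,f):
    z=np.load(f'pics/{f}.npz');d=z['d'];P=cloud(n,d);Z=P[...,2];X=P[...,0];Y=P[...,1]
    w=(d>0)&(X>.4)&(X<.68)&(Y>-.15)&(Y<-.09)
    def ext(lo,hi,x0,x1,y0=-.15,y1=-.09):
        m=w&(Z>lo)&(Z<hi)&(X>x0)&(X<x1)&(Y>y0)&(Y<y1); l=[];r=[]
        for v in range(480):
            q=X[v][m[v]]
            if len(q)>2: l.append(q.min());r.append(q.max())
        return np.round(np.array([np.median(l),np.median(r),np.mean(l),np.mean(r)])*1000,1),len(l)
    print(f,'knob',ext(.043,.053,.59,.63),'tabs',ext(.052,.07,.525,.58),'body',ext(.03,.039,.53,.575),'pusher',ext(.034,.045,.43,.55,-.135))
for f in('side5','side6'): edges('side',f)
im,d=snap('top','top6'); edges('top','top6')
a=cv2.imread('pics/top6.png')[195:325,320:400]
b=cv2.imread('pics/side6.png')[205:260,305:400]
cv2.imwrite('pics/i.png',np.hstack([cv2.resize(a,(360,585),interpolation=2),cv2.resize(cv2.rotate(b,0),(338,585),interpolation=2)]))
```

```text
side5 knob (array([596.9, 609.9, 597.3, 609.8]), 6) tabs (array([532. , 560.7, 533.9, 558.4]), 11) body (array([532.1, 560.1, 532.1, 558.8]), 10) pusher (array([446.1, 540.6, 450.3, 520.6]), 14)
side6 knob (array([597.7, 610.1, 598.1, 608.8]), 7) tabs (array([544.5, 562.6, 544.6, 561.8]), 11) body (array([531.9, 560.6, 534.1, 559.3]), 9) pusher (array([484.8, 547.2, 488.6, 541.5]), 13)
top6 knob (array([nan, nan, nan, nan]), 0) tabs (array([nan, nan, nan, nan]), 0) body (array([nan, nan, nan, nan]), 0) pusher (array([484. , 484.4, 483.5, 484. ]), 3)
  return _methods._mean(a, axis=axis, dtype=dtype,
  ret = ret.dtype.type(ret / rcount)
```

View pics/i.png

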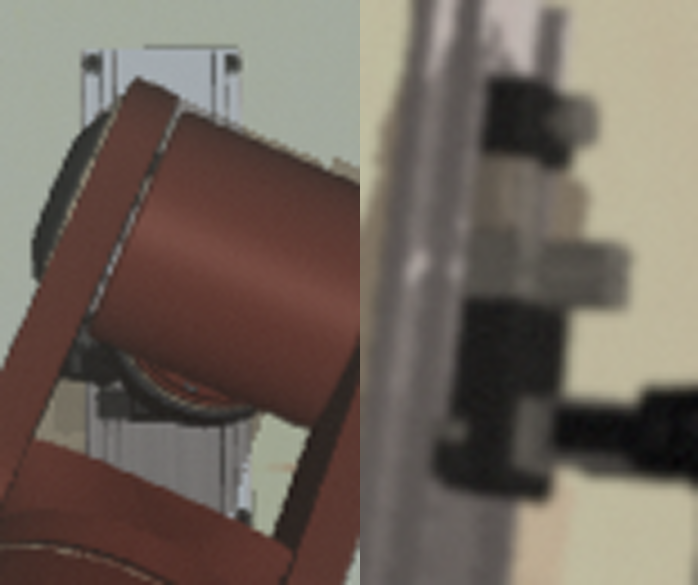

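Emit:
step_arm --pt "-6 0 0 0" --pt "-8 0 0 0" --pt "-8 0 0 0" --pt "-8 0 0 0" --pt "-5 0 0 0" --pt "0 0 0 0"

```text
time: 20.45
tool_pos: [0.4678, -0.1248, 0.0537]
tool_rot: [0.001, 1.0, 0.008, 0.025]
contact_force: [1.4, -2.2, -5.9]
gripper_width: 0.17
```

Emit:
step_arm --pt "-2 0 0 0" --pt "-2 0 0 0"

```text
time: 20.65
tool_pos: [0.4637, -0.1249, 0.0536]
tool_rot: [0.002, 1.0, 0.008, 0.025]
contact_force: [2.7, -2.0, -3.2]
gripper_width: 0.171
```

Emit:
step_arm --pt "-2 0 0 0" --pt "-2 0 0 0"

```text
time: 20.85
tool_pos: [0.4611, -0.1249, 0.0537]
tool_rot: [0.002, 1.0, 0.008, 0.028]
contact_force: [13.1, -0.8, -11.7]
gripper_width: 0.176
```

Emit:
step_arm --pt "-2 0 0 0"

```text
time: 20.95
tool_pos: [0.4612, -0.1249, 0.0537]
tool_rot: [0.002, 0.999, 0.008, 0.031]
contact_force: [14.7, -1.8, -12.2]
gripper_width: 0.172
```

```bash
python3 go.py
```

```text
t 20.95 p [ 461.2 -124.9   53.7] yaw 0.9 tilt 3.53 F [ 14.7  -1.8 -12.2] w 0.172 j [-0.43 -0.16  2.13  0.03  1.11  1.11]
```

Travel between the hard stops is 40.6 mm, so two shims let the pusher run to its pins and a third is needed. The pusher is fully back again.

Emit:
step_arm --pt "0 0 0 0" --pt "0 0 0 0" --pt "0 0 0 0" --pt "0 0 -10 0" --pt "0 0 -30 0" --pt "0 0 -40 0" --pt "5 -10 -25 0" --pt "15 -30 -5 0" --claw 55

```text
time: 21.75
tool_pos: [0.4723, -0.0848, 0.1713]
tool_rot: [0.001, 1.0, 0.006, 0.029]
contact_force: [0.1, -0.0, -0.2]
gripper_width: 0.546
```

```bash
python3 go.py 557 155.2 150 10.3
```

```text
t 21.75 p [472.3 -84.8 171.3] yaw 0.7 tilt 3.37 F [ 0.1 -0.  -0.2] w 0.546 j [-0.34 -0.31  2.04  0.02  1.35  1.21]
delta tool [  86.3 -239.    25.8] turn -9.6
```

Emit:
step_arm --pt "14 -40 0 0" --pt "16 -44 0 0" --pt "16 -44 0 0" --pt "16 -44 0 0" --pt "10 -35 0 -4" --pt "4 -20 5 -5" --pt "0 0 0 0"

```text
time: 22.45
tool_pos: [0.5507, 0.1544, 0.1837]
tool_rot: [0.005, 0.995, 0.088, 0.038]
contact_force: [-1.3, -0.6, -0.7]
gripper_width: 0.548
```

```bash
python3 go.py 557 155.2 95 10.3
```

```text
t 22.45 p [550.7 154.4 183.7] yaw 10.2 tilt 4.34 F [-1.3 -0.6 -0.7] w 0.548 j [ 0.15 -0.09  1.83 -0.02  1.32  1.55]
delta tool [-0.2 -1.2 88.9] turn -0.1
```

Emit:
step_arm --pt "0 -1 20 0" --pt "0 0 35 0" --pt "0 0 25 0" --pt "0 0 0 0"

```text
time: 22.85
tool_pos: [0.5589, 0.1536, 0.1077]
tool_rot: [0.006, 0.995, 0.086, 0.041]
contact_force: [0.4, -0.3, 0.2]
gripper_width: 0.548
```

```bash
python3 go.py 557.5 155.2 40 10.3
```

```text
t 22.85 p [558.9 153.6 107.7] yaw 9.9 tilt 4.74 F [ 0.4 -0.3  0.2] w 0.548 j [ 0.15  0.    1.88 -0.02  1.18  1.55]
delta tool [-6.5 -3.1 67.3] turn -0.4
```

Emit:
step_arm --pt "-2 -2 12 -0.4" --pt "-3 -1 14 0" --pt "-3 0 14 0" --pt "-2 0 10 0" --pt "0 0 0 0"

```text
time: 23.35
tool_pos: [0.5542, 0.153, 0.0579]
tool_rot: [0.006, 0.995, 0.088, 0.044]
contact_force: [-0.3, 0.0, -0.1]
gripper_width: 0.555
```

```bash
python3 go.py 557.5 155.2 40 10.3
```

```text
t 23.35 p [554.2 153.   57.9] yaw 10.1 tilt 5.05 F [-0.3  0.  -0.1] w 0.555 j [ 0.15  0.05  1.92 -0.02  1.08  1.55]
delta tool [ 2.  -1.9 18.1] turn -0.2
```

Emit:
step_arm --pt "1 -2 5 0" --pt "0.5 -0.5 6 0" --pt "0 0 5 0" --pt "0 0 1 0" --pt "0 0 0 0"

```text
time: 23.85
tool_pos: [0.5582, 0.1563, 0.0407]
tool_rot: [0.006, 0.995, 0.088, 0.045]
contact_force: [-0.9, -0.1, 0.3]
gripper_width: 0.55
```

```bash
python3 go.py 557.8 155.2 40 10.3
```

```text
t 23.85 p [558.2 156.3  40.7] yaw 10.1 tilt 5.18 F [-0.9 -0.1  0.3] w 0.55 j [ 0.15  0.09  1.92 -0.02  1.05  1.56]
delta tool [-0.6  1.   0.7] turn -0.2
```

Emit:
step_arm --pt "0 0.5 0 0" --pt "0 0 0 0" --pt "0 0 0 0" --pt "0 0 0 0" --pt "0 0 0 0" --claw 0

```text
time: 24.35
tool_pos: [0.5587, 0.1558, 0.0414]
tool_rot: [0.006, 0.995, 0.088, 0.045]
contact_force: [0.5, 0.3, -0.9]
gripper_width: 0.169
```

Emit:
step_arm --pt "0 0 -10 0" --pt "0 0 -25 0" --pt "0 0 -35 0" --pt "0 0 -25 0" --pt "-5 20 0 0" --pt "-8 45 0 0" --pt "-8 45 0 0" --pt "-8 45 0 0"

```text
time: 25.15
tool_pos: [0.5486, -0.0009, 0.1459]
tool_rot: [0.006, 0.994, 0.093, 0.048]
contact_force: [0.8, -0.3, -0.9]
gripper_width: 0.167
```

```bash
python3 go.py 520 -123.9 130 0.8
```

```text
t 25.15 p [548.6  -0.9 145.9] yaw 10.8 tilt 5.52 F [ 0.8 -0.3 -0.9] w 0.167 j [-0.14 -0.13  1.94  0.01  1.24  1.24]
delta tool [-52.4 115.3  13.3] turn 10.0
```

Emit:
step_arm --pt "-17 40 0 4" --pt "-15 40 0 5" --pt "-10 22 0 0.8" --pt "0 0 0 0"

```text
time: 25.55
tool_pos: [0.5186, -0.116, 0.1476]
tool_rot: [0.003, 0.999, 0.002, 0.051]
contact_force: [0.2, 0.9, -1.6]
gripper_width: 0.167
```

```bash
python3 go.py 520 -123.9 95 0.8
```

```text
t 25.55 p [ 518.6 -116.   147.6] yaw 0.2 tilt 5.81 F [ 0.2  0.9 -1.6] w 0.167 j [-0.38 -0.17  1.98  0.03  1.24  1.18]
delta tool [-3.9  7.5 52.5] turn -0.6
```

Emit:
step_arm --pt "-1 4 12 -0.6" --pt "-2 3 16 0" --pt "-3 1 16 0" --pt "-2 0 10 0" --pt "0 0 0 0"

```text
time: 26.05
tool_pos: [0.5172, -0.1217, 0.0909]
tool_rot: [0.003, 0.999, 0.01, 0.052]
contact_force: [0.8, -0.4, -0.6]
gripper_width: 0.17
```

```bash
python3 go.py 520 -123.5 47.5 0.8
```

```text
t 26.05 p [ 517.2 -121.7   90.9] yaw 1.2 tilt 5.91 F [ 0.8 -0.4 -0.6] w 0.17 j [-0.39 -0.11  2.02  0.04  1.13  1.15]
delta tool [-1.7  1.5 43.4] turn 0.4
```

Emit:
step_arm --pt "-1 1 10 0.4" --pt "-1.5 0.5 10 0" --pt "-1.5 0 10 0" --pt "-1 0 6 0" --pt "0 0 0 0"

```text
time: 26.55
tool_pos: [0.5169, -0.1223, 0.0522]
tool_rot: [0.003, 0.999, 0.008, 0.052]
contact_force: [-1.1, -0.7, -0.5]
gripper_width: 0.168
```

```bash
python3 go.py 521 -123.5 47.5 0.8
```

```text
t 26.55 p [ 516.9 -122.3   52.2] yaw 0.9 tilt 5.98 F [-1.1 -0.7 -0.5] w 0.168 j [-0.39 -0.05  2.04  0.04  1.06  1.15]
delta tool [3.5 1.2 5.1] turn 0.1
```

Emit:
step_arm --pt "2 1 2 0" --pt "0.5 0 3 0" --pt "0 0 2 0" --pt "0 0 1 0" --pt "0 0 0 0"

```text
time: 27.05
tool_pos: [0.5226, -0.1242, 0.0475]
tool_rot: [0.003, 0.999, 0.008, 0.054]
contact_force: [-0.9, -1.0, -1.2]
gripper_width: 0.168
```

```bash
python3 go.py 521 -123.5 47.5 0.8
```

```text
t 27.05 p [ 522.6 -124.2   47.5] yaw 0.9 tilt 6.16 F [-0.9 -1.  -1.2] w 0.168 j [-0.39 -0.03  2.03  0.04  1.04  1.15]
delta tool [-1.6 -0.7 -0.2] turn 0.1
```

Emit:
step_arm --pt "0 0 0 0" --pt "0 0 0 0" --pt "0 0 0 0" --pt "0 0 -12 0" --pt "0 0 -30 0" --pt "-5 0 -40 0" --pt "-20 0 -15 0" --pt "-20 0 0 0" --claw 50

```text
time: 27.85
tool_pos: [0.4678, -0.1249, 0.1462]
tool_rot: [0.004, 0.998, 0.008, 0.055]
contact_force: [-0.5, 0.7, 0.2]
gripper_width: 0.5
```

Run:
```python
from m import *
import go
go.rep((462,-124.9,110),.8)
im,d=snap('side','side7')
P=cloud('side',d);Z=P[...,2];w=(d>0)&(P[...,0]>.43)&(P[...,0]<.64)&(P[...,1]>-.18)&(P[...,1]<-.07)
blobs(P,w&(Z>.056)&(Z<.085),'tabs/post',10)
cv2.imwrite('pics/j.png',cv2.resize(cv2.imread('pics/side7.png')[170:280,280:430],None,fx=5,fy=5,interpolation=2))
```

```text
t 27.85 p [ 467.8 -124.9  146.2] yaw 1.0 tilt 6.33 F [-0.5  0.7  0.2] w 0.5 j [-0.44 -0.31  2.09  0.04  1.26  1.1 ]
delta tool [-9.7 -0.4 35.3] turn 0.2
tabs/post [393 215   9  15 117] mean [ 461.8 -118.6   70.1] rect [ 461.6 -122.2] [19.6 15.1] 89.5 zr [58.8 78.4]
tabs/post [344 216  12   9  92] mean [ 553.3 -117.6   63. ] rect [ 553.6 -121. ] [20.2 19.8] 4.4 zr [57.1 67. ]
tabs/post [362 217   6   9  46] mean [ 523.9 -120.    63.1] rect [ 524.2 -121.9] [17.2 10.2] 88.8 zr [56.6 67. ]
```

View pics/j.png

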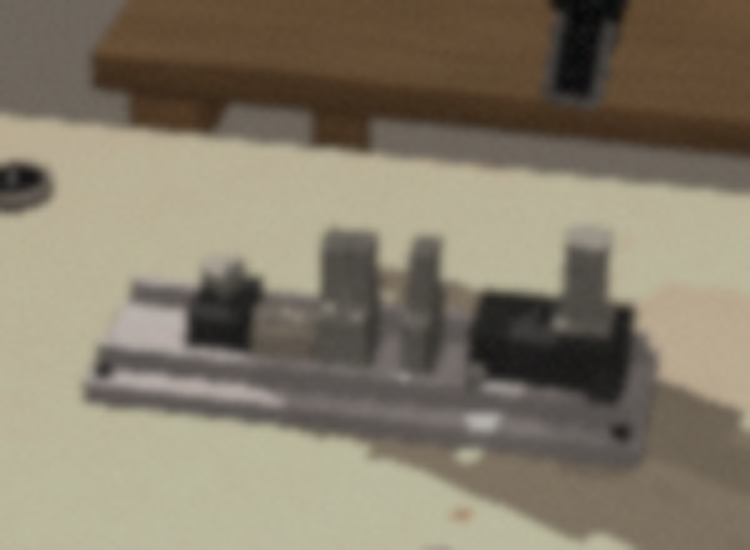

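All three shims stand upright in the gap: a pair at crop (348,290) and the third at (420,300). The pusher is drawn back with its post at (588,280). Gripping the post again.

Emit:
step_arm --pt "-5 0 12 0" --pt "-5 0 16 0" --pt "-3 0 16 0" --pt "-3 0 14 0" --pt "0 0 0 0"

```text
time: 28.4
tool_pos: [0.4554, -0.1251, 0.0823]
tool_rot: [0.004, 0.998, 0.008, 0.055]
contact_force: [-0.7, 0.4, 0.4]
gripper_width: 0.498
```

```bash
python3 go.py 462 -124.9 53 0.8
```

```text
t 28.4 p [ 455.4 -125.1   82.3] yaw 0.9 tilt 6.27 F [-0.7  0.4  0.4] w 0.498 j [-0.45 -0.26  2.16  0.05  1.14  1.09]
delta tool [ 3.3 -0.3 29.8] turn 0.1
```

Emit:
step_arm --pt "2 0 8 0" --pt "0 0 9 0" --pt "-0.5 0 8 0" --pt "0 0 4 0" --pt "0 0 0 0"

```text
time: 28.9
tool_pos: [0.4614, -0.1253, 0.0512]
tool_rot: [0.004, 0.998, 0.008, 0.055]
contact_force: [-0.3, -0.5, -0.3]
gripper_width: 0.501
```

```bash
python3 go.py 462 -124.9 53 0.8
```

```text
t 28.9 p [ 461.4 -125.3   51.2] yaw 0.9 tilt 6.27 F [-0.3 -0.5 -0.3] w 0.501 j [-0.45 -0.19  2.17  0.05  1.07  1.09]
delta tool [ 0.8 -0.3 -1.7] turn 0.1
```

Emit:
step_arm --pt "0 0 -1 0" --pt "0 0 0 0" --pt "0 0 0 0" --pt "0 0 0 0" --pt "0 0 0 0" --claw 0

```text
time: 29.4
tool_pos: [0.4617, -0.125, 0.0528]
tool_rot: [0.003, 0.998, 0.008, 0.055]
contact_force: [1.9, 0.2, -2.4]
gripper_width: 0.177
```

Emit:
step_arm --pt "-2 0 0 0" --pt "-2 0 0 0"

```text
time: 29.6
tool_pos: [0.4616, -0.1251, 0.0529]
tool_rot: [0.004, 0.998, 0.007, 0.061]
contact_force: [15.4, 0.6, -11.3]
gripper_width: 0.178
```

```bash
python3 go.py
```

```text
t 29.6 p [ 461.6 -125.1   52.9] yaw 0.8 tilt 7.04 F [ 15.4   0.6 -11.3] w 0.178 j [-0.45 -0.2   2.17  0.05  1.06  1.08]
```

Emit:
step_arm --pt "5 0 0 0" --pt "5 0 0 0" --pt "5 0 0 0" --pt "5 0 0 0" --pt "4 0 0 0" --pt "0 0 0 0"

```text
time: 30.2
tool_pos: [0.4829, -0.1247, 0.0529]
tool_rot: [0.003, 0.998, 0.007, 0.056]
contact_force: [-1.4, -1.0, -2.5]
gripper_width: 0.173
```

```bash
python3 go.py
```

```text
t 30.2 p [ 482.9 -124.7   52.9] yaw 0.9 tilt 6.41 F [-1.4 -1.  -2.5] w 0.173 j [-0.42 -0.14  2.12  0.05  1.06  1.11]
```

Emit:
step_arm --pt "2.5 0 0 0" --pt "2.5 0 0 0" --pt "0 0 0 0"

```text
time: 30.5
tool_pos: [0.4878, -0.1246, 0.0529]
tool_rot: [0.003, 0.998, 0.007, 0.055]
contact_force: [-1.4, -1.2, -2.7]
gripper_width: 0.175
```

Emit:
step_arm --pt "2 0 0 0" --pt "2 0 0 0"

```text
time: 30.7
tool_pos: [0.4914, -0.1245, 0.0529]
tool_rot: [0.003, 0.998, 0.007, 0.055]
contact_force: [-2.9, -3.2, -5.3]
gripper_width: 0.174
```

```bash
python3 go.py
```

```text
t 30.7 p [ 491.4 -124.5   52.9] yaw 0.9 tilt 6.29 F [-2.9 -3.2 -5.3] w 0.174 j [-0.42 -0.12  2.1   0.04  1.06  1.12]
```

Emit:
step_arm --pt "3 0 0 0"

```text
time: 30.8
tool_pos: [0.493, -0.1245, 0.0529]
tool_rot: [0.003, 0.999, 0.008, 0.053]
contact_force: [-18.9, -3.1, 8.3]
gripper_width: 0.172
```

```bash
python3 go.py
```

```text
t 30.8 p [ 493.  -124.5   52.9] yaw 0.9 tilt 6.03 F [-18.9  -3.1   8.3] w 0.172 j [-0.41 -0.11  2.09  0.04  1.06  1.12]
```

Pinched at about 31.7 mm of travel, 10 mm less than two shims would need (over 40). That confirms three, with about 8 mm of stroke left. Final firm press now.

Emit:
step_arm --pt "4 0 0 0" --pt "4 0 0 0"

```text
time: 31.0
tool_pos: [0.4928, -0.1245, 0.0528]
tool_rot: [0.003, 0.999, 0.009, 0.04]
contact_force: [-23.5, -3.1, 12.6]
gripper_width: 0.174
```

Run:
```python
from m import *
import go
im,d=snap('side','side8'); go.rep()
P=cloud('side',d);Z=P[...,2];w=(d>0)&(P[...,0]>.43)&(P[...,0]<.64)&(P[...,1]>-.18)&(P[...,1]<-.07)
blobs(P,w&(Z>.056)&(Z<.068),'tabs',10)
cv2.imwrite('pics/k.png',cv2.resize(cv2.imread('pics/side8.png')[170:370,260:440],None,fx=4,fy=3,interpolation=2))
grab_frame('side'); go.rep()
```

```text
t 31.05 p [ 492.8 -124.5   52.8] yaw 1.0 tilt 4.55 F [-24.7  -2.5  12.3] w 0.176 j [-0.41 -0.09  2.08  0.03  1.09  1.13]
tabs [343 216  17   9 136] mean [ 549.9 -118.1   62.9] rect [ 550.5 -121.2] [30.7 19.9] 9.4 zr [56.8 66.5]
tabs [374 222  13   9  62] mean [ 492.4 -106.9   62.3] rect [ 488.4 -113.8] [31.6 18.7] 45.9 zr [57.  67.6]
t 31.1 p [ 492.8 -124.5   52.8] yaw 1.0 tilt 4.59 F [-24.   -3.4  12.2] w 0.17 j [-0.41 -0.09  2.08  0.03  1.09  1.13]
```

View pics/k.png

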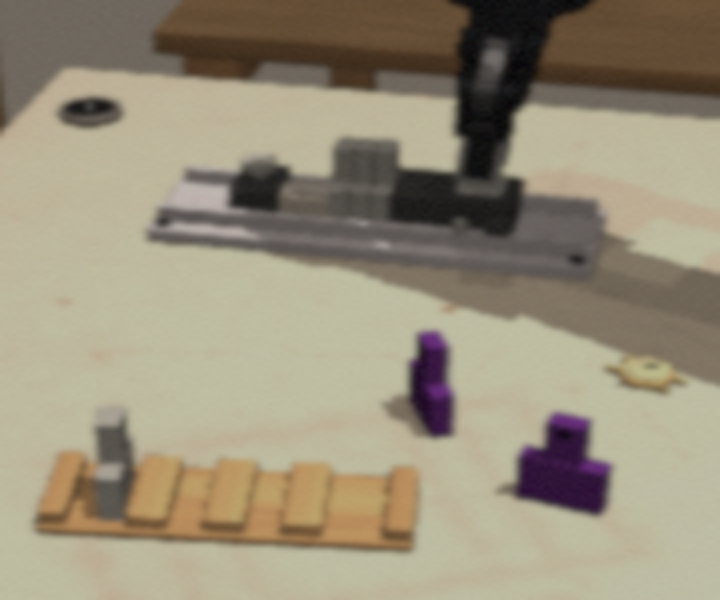

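The three shims are closed up at crop (365,180), tabs 30.7 mm long together, between the holder and the pusher. The spare is in the rack at (110,465) and the decoys are untouched. The press holds at about 24 N. Handing in.

```bash
python3 -c "
from plant import *
print(job_done())
import go; go.rep()"
```

```text
the job is handed in; nothing more can be done
None
the job is handed in; nothing more can be done
```

The movement holder is clamped with three shims. The arm is still gripping the pusher post and pressing the stack with about 24 N.

- **Why three:** I tried two shims first. The pusher travelled about 40.6 mm, which is its whole stroke, so it stopped on its pins. I drew it back fully and added a third shim. The stack then pinched at about 31.7 mm of travel, leaving about 8 mm of stroke.
- **Last checks:** The force held steady at 24–25 N over the last readings, and the grip was still closed on the post. The last side picture shows the three shims closed up, about 30.7 mm long in all. The fourth shim is still in the rack, and the two purple look-alikes and both watch cases have not moved.
- **Not checked or off:** The oil bottle was outside that last crop, so I did not check it again, though the arm never moved near it. The gripper built up a tilt of about 4–6° along the way; the shims still stood upright. The camera measurements before any move put the gap within about 1 mm of what two shims could close, so I relied on the push test instead. I handed in at about 31 s.

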